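Sweep loose hardware into the fiddle-rail bay

ROBOT

A 6-joint arm with a two-finger parallel gripper is mounted at the origin on the work surface. World frame = base frame: x ahead of the robot, y to its left, z up, the work surface at z = 0. Lengths are in m, angles in degrees, forces in N, time in s.
With the tool pointing down it reaches from about 0.4 to 0.825 m from the base axis. Payload 7 kg.
Tool frame: the origin (TCP) lies midway between the tips of the shut fingers; the grasp point (between the pads) lies 19 mm behind it; x points along the fingers, z is the direction in which the jaws open and shut, and the axes are right-handed (so a half turn about x gives the same grasp; the last joint's range is limited). The gripper opens to 88 mm and grips with 3 to 60 N. Pads are 19 mm wide; open, the fingers measure 130 mm over their backs; the gripper's body (78 mm by 193 mm) begins 47 mm behind the grasp point.
Start: joints at [-51.618, 20.546, 0.682, 0, -70.136, -16.507], TCP at [0.251, -0.626, 0.198] pointing down, gripper open.
Joint ranges: [-176.03, 176.03], [-82.01, 121.73], [-58.28, 71.71], [-173.87, 95.51], [-174.79, -0.11], [-173.66, 173.66]. Speed limits (degrees/s): [136.94, 136.94, 172.46, 180, 180, 180].

INTERFACE

Orientations are given as [roll, pitch, yaw] about the fixed x, y, z axes, in that order (R = Rz(yaw) Ry(pitch) Rx(roll)).
In Python, from plant import get_state, capture, close_job gives the robot as it stands.
- The arm moves only by the tool play_rows, never from a script. Its argument "series" is one flat list of numbers, 4 for each row, row after row: the shift along the tool's x, y, z in m, then the turn about the tool's x in rad. In form: [tx, ty, tz, spin, tx, ty, tz, spin, ...]. A call has exactly 5 rows; each row shifts and turns the commanded pose from where the row before left it, along the tool's axes as they then stand; what a row does not reach is not made up. A row lasts 1/12 s, in which the tool goes at most 41.7 mm and 7.16 degrees, less where a joint would pass 70% of its speed; a pose out of reach is approached as far as the arm can. A call is refused whole if a number of a shift passes 0.0417 or a number of a turn 0.125, either way. A call with a gripper value outside its range is refused whole. "jaw" is the opening in per cent of the stroke, from 0 (shut) to 100 (fully open), set as the call begins (left out, the last holds). The fingers move at their own pace and stop on an object; "squeeze" is the grip in N (left out, the last holds). Time passes only in rows, so rows that do not move let the fingers close, or fill a call up. It gives the time, the measured TCP pose, the force and the opening at its end, in the units of the state.
- get_state(): the state, without advancing time (a new reading comes with each control period).
- capture(name): name is "scene" or "top" or "wrist"; returns a dict with "img" (400x640x3 uint8, blue, green, red), "K" (3x3 intrinsics, pixels), "world_from_camera" (4x4, takes a point from camera to world coordinates). Camera axes: x right, y down, z forward; pixel columns grow to the right and rows downward; lengths in m; the calibration is good to about 2 mm. The wrist camera is an equidistant fisheye: a pixel r from the principal point sees the ray r / f radians off the axis. A picture is of the moment at which its call begins. There is no depth.
- close_job(): hands the job in, once; it reports no verdict.
The state is a dict: "time_s": time; "joints": joint angles; "qd": joint speeds; "joint_torque": joint torques, N m; "tcp_pos": TCP position; "eef_rot": TCP orientation; "contact_force": force on the tool from outside, world axes, zero at the start; "moment": the same for the moment, N m; "gripper_width": finger opening in m.
Only numpy, scipy, OpenCV 4.12 (cv2) and the standard library are available. Lean on these libraries where they do the work, as an engineer would, in place of code of your own. Each camera call takes 0.05 s, during which the arm holds its last target.

TASK

In this ship's laboratory two steel nuts and a steel collar lie loose on the bench. With the closed fingers, push them steadily across the bench top through the open side of the U-shaped wooden bay until all three lie completely inside it; do not pick them up or flick them, and leave the vial in the bay, the jar and the beaker standing where they are.

Things in the scene. Friction and masses are not known exactly. Their poses are not given: they have to be found in the camera images.
- bay: U-shaped bay of fixed light-wood rails 12 mm thick, 30 mm high, on the robot's left. Inside 280 mm wide (its x, -140 to 140) and 150 mm deep (its y, from -75 at the mouth to 75 at the back rail). The mouth (its -y side) is fully open, no sill, and faces world -y within 0.3 rad. Dark floor mat level with the bench. Origin: centre of the inside, on the bench
- nut_a_mid (a point): point at the centre, half-way up, of a plain steel hexagon nut lying flat, loose on the bench: 40 mm across flats, 46 mm across corners, 20 mm high (this point is 10 mm above the bench), 24 mm hole, about 140 g
- nut_b_mid (a point): point at the centre, half-way up, of a plain steel hexagon nut lying flat, loose on the bench: 40 mm across flats, 46 mm across corners, 20 mm high (this point is 10 mm above the bench), 24 mm hole, about 140 g; the same as the other nut
- collar_mid (a point): point at the centre, half-way up, of a plain round steel collar (thick ring) lying flat, loose on the bench: 42 mm outside diameter, 24 mm hole, 20 mm high (this point is 10 mm above the bench), about 140 g. Nuts and collar lie outside the mouth in any order, 75 mm or more apart (centres); they slide with friction and stop when no longer pushed
- vial: small glass vial with white cap, 28 mm diameter, 50 mm tall, about 60 g, standing loose inside the bay near its +x side rail and back rail. Origin: centre of its underside. To be left alone
- jar: white plastic jar with cap, 64 mm diameter, 85 mm tall, standing loose on the bench beyond the nuts, farther from the robot. Origin: centre of its underside. To be left alone
- beaker: small glass beaker, 60 mm rim diameter, 65 mm tall, standing loose on the bench between the robot and the nuts. Origin: centre of its underside. To be left alone

How it is judged:
By the outcome, as a careful person would: the job done as asked, in the order asked, and still so for the second after the job is handed in, with the robot touching nothing.
It also fails if it takes over 72 s, if anything falls off the work surface, if the arm or the gripper's body presses on something with over 40 N, if the wrist force passes 120 N, or if a joint passes its speed limit or range.

## Working session

There is one attempt and no reset: what is moved stays moved. The work goes in short steps, Python scripts to look and compute and a tool call to move; the robot and the scene stay as the last step left them, time stands still between calls to the robot, and variables do not carry over. Pictures are saved under pics/ and viewed, and the job is handed in when it is done.

Besides the shell and the picture viewer there is one more tool, called as name(argument=value, ...) on one line, values as JSON. play_rows: Moves the arm, as the interface text tells. Its arguments: {"type":"object","properties":{"series":{"type":"array","items":{"type":"number"}},"jaw":{"type":"number"},"squeeze":{"type":"number"}},"required":["series"]}

```bash
ls; mkdir -p pics
python3 - <<'E'
from plant import get_state, capture
import cv2,pickle
s=get_state();print(s)
for n in("scene","top"):
    c=capture(n);cv2.imwrite(f"pics/{n}0.png",c["img"]);pickle.dump(c,open(f"{n}0.pkl","wb"));print(n,c["K"],c["world_from_camera"])
E
```

```text
pics
{'time_s': 0.0, 'joints': array([-5.16190498e+01,  2.05899591e+01,  6.33433180e-01, -2.01886886e-02,
       -7.01371800e+01, -1.65073354e+01]), 'qd': array([ 0.1283755 , -0.02524424, -0.06359435, -0.00408348,  0.11080154,
       -0.00408674]), 'joint_torque': array([ 1.01296533e-03, -5.82719600e+01,  2.93048805e+01,  6.99729055e+00,
        6.71991846e-03, -1.97855657e-04]), 'tcp_pos': array([ 0.2512461 , -0.62590619,  0.1973366 ]), 'eef_rot': array([  5.05931232,  89.90439082, 116.92605215]), 'contact_force': array([-0.22427995, -0.25994429, -0.2880924 ]), 'moment': array([ 0.05467695,  0.03374517, -0.00453957]), 'gripper_width': 0.08761644168552507}
scene [[481.94040006   0.         325.49013444]
 [  0.         481.94040006 197.01799856]
 [  0.           0.           1.        ]] [[ 2.35672820e-01  5.49665032e-01 -8.01452853e-01  1.33786990e+00]
 [ 9.71831932e-01 -1.34152113e-01  1.93767663e-01 -1.72855371e-01]
 [-1.00928551e-03 -8.24543245e-01 -5.65798036e-01  6.03673213e-01]
 [ 0.00000000e+00  0.00000000e+00  0.00000000e+00  1.00000000e+00]]
top [[410.47410779   0.         317.40554952]
 [  0.         410.47410779 201.26558207]
 [  0.           0.           1.        ]] [[ 0.00139776 -0.99475668  0.10226043  0.48568813]
 [-0.99996944 -0.00217693 -0.00750828  0.0075414 ]
 [ 0.00769153 -0.10224681 -0.99472932  0.99718319]
 [ 0.          0.          0.          1.        ]]
```

View pics/scene0.png

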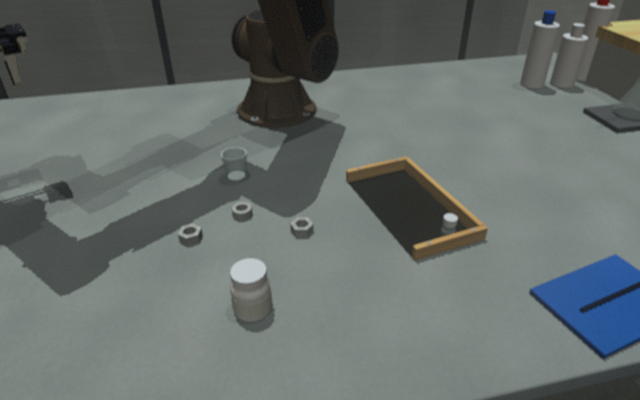

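View pics/top0.png

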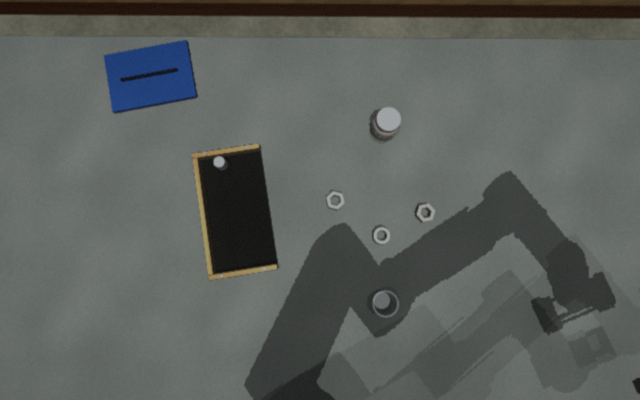

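The scene view shows the arm at the upper left, the bay on the right with the vial in it, and the jar and beaker. In the top view the nuts are near (336,200) and (425,212), and the collar is near (381,235). The jar is near (386,122), the beaker near (385,304), the bay corners near (193,154), (260,146), (277,268) and (210,278), and the vial near (219,162). I'll enlarge it to measure.

Run:
```python
import cv2
i=cv2.imread("pics/top0.png")
cv2.imwrite("pics/c1.png",cv2.resize(i[135:290,180:290],None,fx=3.8,fy=3.8,interpolation=cv2.INTER_CUBIC))
cv2.imwrite("pics/c2.png",cv2.resize(i[180:325,320:445],None,fx=4,fy=4,interpolation=cv2.INTER_CUBIC))
```

```text
(no output)
```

View pics/c1.png

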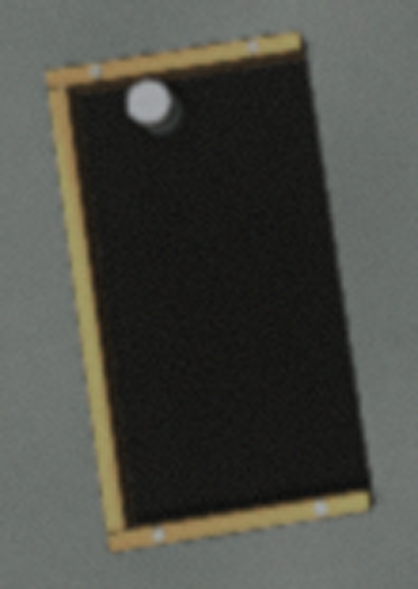

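View pics/c2.png

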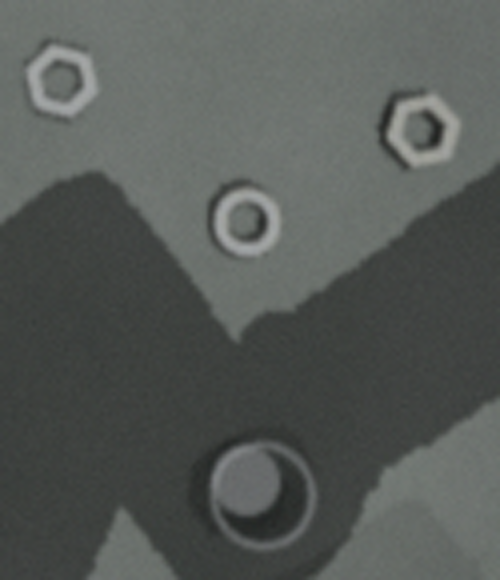

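The first crop shows outer rail-top corners at about (47,73), (301,34), (370,508) and (110,550), and the vial cap centre at (148,103). The second shows nut A's top at (62,81), nut B's at (422,130), the collar's at (246,221) and the beaker rim at (263,495).

```bash
cat > h.py <<'E'
import numpy as np
def px2w(c,u,v,z):
    r=np.linalg.inv(c["K"])@[u,v,1]; T=np.array(c["world_from_camera"]); d=T[:3,:3]@r; o=T[:3,3]
    return o+d*(z-o[2])/d[2]
E
python3 - <<'E'
import pickle
from h import *
np.set_printoptions(precision=4,suppress=True)
c=pickle.load(open("top0.pkl","rb"))
def A(x,y):return((x+.5)/3.8-.5+180,(y+.5)/3.8-.5+135)
def B(x,y):return((x+.5)/4-.5+320,(y+.5)/4-.5+180)
for n,p,z in[("bl_out",A(47,73),.03),("mouth+x_out",A(301,34),.03),("mouth-x_out",A(370,508),.03),("br_out",A(110,550),.03),("vial",A(148,103),.05),("nutA",B(62,81),.02),("nutB",B(422,130),.02),("collar",B(246,221),.02),("beaker",B(263,495),.065),("jar",(388.5,120),.085)]:
    print(n,px2w(c,*p,z)[:2])
E
```

```text
bl_out [0.6985 0.3003]
mouth+x_out [0.724 0.141]
mouth-x_out [0.428  0.0941]
br_out [0.4025 0.2523]
vial [0.6755 0.2316]
nutA [ 0.5896 -0.0423]
nutB [ 0.5606 -0.2575]
collar [ 0.5062 -0.1514]
beaker [ 0.3531 -0.1513]
jar [ 0.7664 -0.1614]
```

play_rows(series=[0,0,0,-0.113,0,0,0,-0.113,0,0,0,-0.113,0,0,0,-0.113,0,0,0,-0.113], jaw=0, squeeze=20)

```text
time_s: 0.52
tcp_pos: [0.2514, -0.6261, 0.1977]
eef_rot: [-28.0, 89.9, 116.6]
contact_force: [-0.2, 1.4, 1.2]
gripper_width: 0.0596
```

play_rows(series=[0,0,0,-0.113,0,0,0,-0.113,0,0,0,-0.113,0,0,0,-0.113,0,0,0,-0.113])

```text
time_s: 0.93
tcp_pos: [0.2514, -0.6261, 0.1977]
eef_rot: [-60.0, 89.9, 116.9]
contact_force: [-0.5, 0.7, 0.1]
gripper_width: 0.0267
```

```bash
cat > g.py <<'E'
import sys
from h import *
from plant import get_state
from scipy.spatial.transform import Rotation as R
# usage: g.py x y z heading(-tool y)
s=get_state(); M=R.from_euler('xyz',s["eef_rot"],degrees=True).as_matrix(); p=np.array(s["tcp_pos"])
h=np.degrees(np.arctan2(-M[1,1],-M[0,1]))
print("t",s["time_s"],"tcp",p.round(4),"head",h.round(2),"toolx",M[:,0].round(3),"F",np.round(s["contact_force"],1),"w",round(s["gripper_width"],4),"j",np.round(s["joints"],1))
if len(sys.argv)>3:
    d=np.array([float(a) for a in sys.argv[1:4]])-p
    print("shift tool",(M.T@d).round(4))
    if len(sys.argv)>4: print("spin",np.radians(h-float(sys.argv[4])).round(4))
E
python3 g.py .5866 -.0947 .2 86.7
```

```text
t 0.9333 tcp [ 0.2514 -0.6261  0.1977] head 86.94 toolx [-0.     0.001 -1.   ] F [-0.5  0.7  0.1] w 0.0267 j [-51.6  20.6   0.7  -0.  -70.1  48.6]
shift tool [-0.002  -0.5485 -0.3064]
spin 0.0041
```

play_rows(series=[0,-0.036,-0.02,0,0,-0.036,-0.02,0,0,-0.036,-0.02,0,0,-0.036,-0.02,0,0,-0.036,-0.02,0])

```text
time_s: 1.35
tcp_pos: [0.3623, -0.4508, 0.1978]
eef_rot: [-40.2, 90.0, 136.4]
contact_force: [1.6, -0.1, 0.6]
gripper_width: 0.0005
```

play_rows(series=[0,-0.036,-0.02,0,0,-0.036,-0.02,0,0,-0.036,-0.02,0,0,-0.036,-0.02,0,0,-0.036,-0.02,0])

```text
time_s: 1.77
tcp_pos: [0.4728, -0.2768, 0.1982]
eef_rot: [-51.8, 90.0, 124.9]
contact_force: [0.7, -1.0, -0.7]
gripper_width: 0.0003
```

play_rows(series=[0,-0.036,-0.02,0,0,-0.036,-0.02,0,0,-0.036,-0.02,0,0,-0.02,-0.01,0,0,0,0,0])

```text
time_s: 2.18
tcp_pos: [0.5517, -0.1516, 0.1977]
eef_rot: [-43.6, 90.0, 133.3]
contact_force: [0.0, -0.7, 0.1]
gripper_width: 0.0001
```

```bash
python3 g.py .5866 -.0947 .008 86.7
```

```text
t 2.1833 tcp [ 0.5517 -0.1516  0.1977] head 86.84 toolx [-0.  0. -1.] F [ 0.  -0.7  0.1] w 0.0001 j [  4.2  11.  -12.6  -0.  -66.4  -7.4]
shift tool [ 0.1897 -0.0586 -0.0317]
spin 0.0024
```

play_rows(series=[0,-0.03,-0.016,0,0.01,-0.0286,-0.0157,0,0.04,0,0,0,0.04,0,0,0,0.03,0,0,0])

```text
time_s: 2.6
tcp_pos: [0.5835, -0.0981, 0.0754]
eef_rot: [-8.8, 89.9, 167.8]
contact_force: [0.6, 0.7, -1.2]
gripper_width: 0.0006
```

play_rows(series=[0.03,0,0,0,0.02,0,0,0,0.012,0,0,0,0.007,0,0,0,0,0,0,0])

```text
time_s: 3.02
tcp_pos: [0.5835, -0.0989, 0.0075]
eef_rot: [8.9, 89.8, -174.5]
contact_force: [-0.0, 0.1, 1.0]
gripper_width: 0.0005
```

```bash
python3 g.py .5866 -.0947 .008 86.7
python3 - <<'E'
from plant import capture
import cv2
c=capture("wrist");cv2.imwrite("pics/w1.png",c["img"])
c=capture("top");cv2.imwrite("pics/t1.png",cv2.resize(c["img"][130:290,180:460],None,fx=2.8,fy=2.8,interpolation=cv2.INTER_CUBIC))
E
```

```text
t 3.0167 tcp [ 0.5835 -0.0989  0.0075] head 86.59 toolx [-0.003 -0.    -1.   ] F [-0.   0.1  1. ] w 0.0005 j [  9.3  23.7 -22.7  -0.  -43.8 -12.7]
shift tool [-0.0005 -0.0044 -0.0029]
spin -0.0019
```

View pics/w1.png

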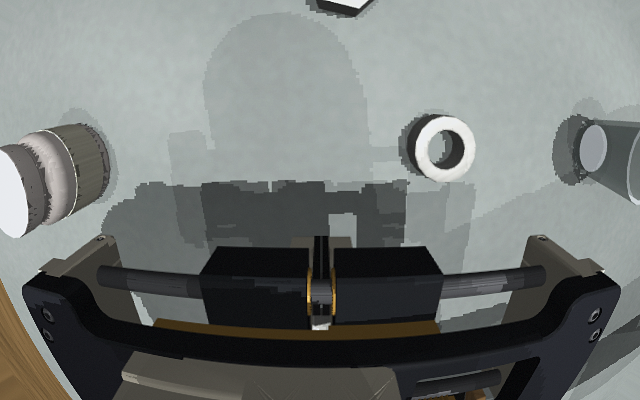

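View pics/t1.png

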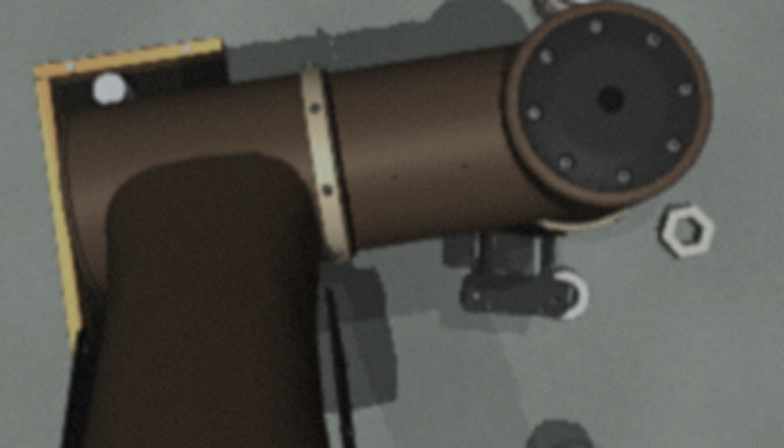

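The wrist view looks back toward -y. It shows the collar at (440,147), the jar on the left, the beaker on the right and the shut fingers at (322,290). The top view shows an arm link above the bay, so I'll check its height in the scene view.

Run:
```python
from plant import capture
import cv2
c=capture("scene");cv2.imwrite("pics/s1.png",cv2.resize(c["img"][60:360,130:530],None,fx=2,fy=2,interpolation=cv2.INTER_CUBIC))
```

```text
(no output)
```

View pics/s1.png

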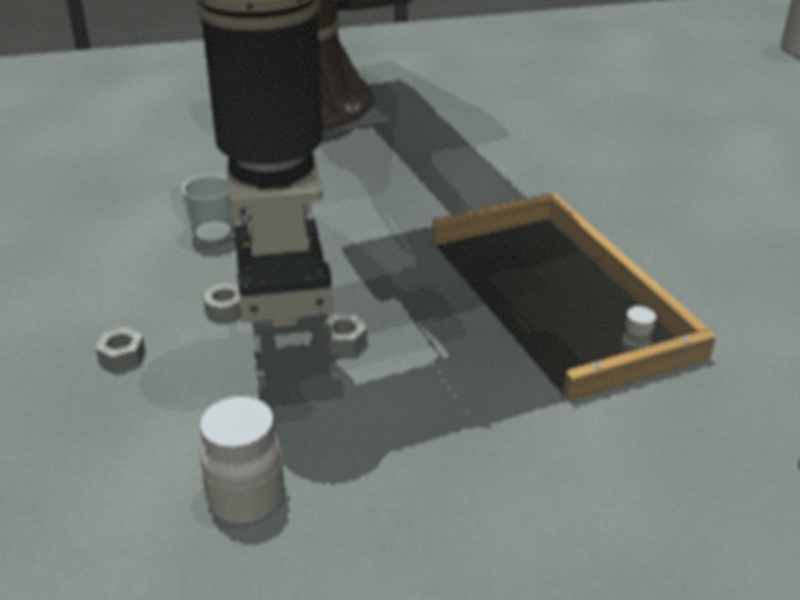

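The links are well clear and the fingers are behind nut A, so I'll push steadily.

play_rows(series=[0,-0.004,-0.003,0,0,-0.005,0,0,0,-0.005,0,0,0,-0.006,0,0,0,-0.006,0,0])

```text
time_s: 3.58
tcp_pos: [0.5896, -0.072, 0.0096]
eef_rot: [-161.4, 90.0, 15.3]
contact_force: [0.5, 0.3, 0.4]
gripper_width: 0.0007
```

play_rows(series=[0,-0.007,0,0,0,-0.008,0,0,0,-0.008,0,0,0,-0.008,0,0,0,-0.008,0,0])

```text
time_s: 4.0
tcp_pos: [0.5917, -0.0328, 0.0092]
eef_rot: [41.8, 90.0, -141.5]
contact_force: [-0.4, -0.2, 1.0]
gripper_width: 0.0006
```

play_rows(series=[0,-0.008,0,0,0,-0.008,0,0,0,-0.008,0,0,0,-0.006,0,0,0,-0.004,0,0])

```text
time_s: 4.42
tcp_pos: [0.5938, 0.001, 0.0093]
eef_rot: [-163.8, 90.0, 12.8]
contact_force: [0.8, -0.7, -0.3]
gripper_width: 0.0003
```

```bash
python3 g.py .6018 .1675 .008 86.7
python3 - <<'E'
from plant import capture
import cv2
c=capture("scene");cv2.imwrite("pics/s2.png",cv2.resize(c["img"][110:310,250:510],None,fx=3,fy=3,interpolation=cv2.INTER_CUBIC))
E
```

```text
t 4.4167 tcp [0.5938 0.001  0.0093] head 86.65 toolx [ 0.  0. -1.] F [ 0.8 -0.7 -0.3] w 0.0003 j [ 18.9  23.6 -22.6   0.  -43.8 -22.3]
shift tool [ 0.0013 -0.1667  0.0018]
spin -0.0009
```

View pics/s2.png

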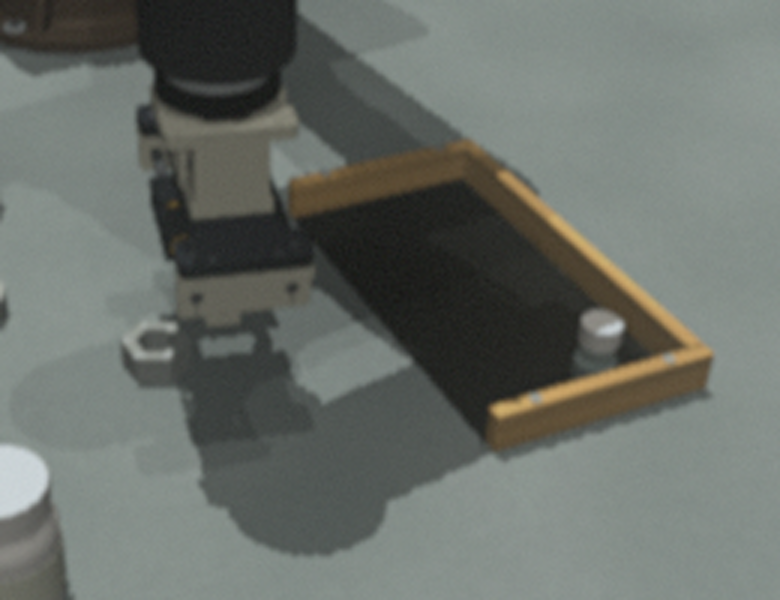

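Run:
```python
import pickle
from h import *
c=pickle.load(open("scene0.pkl","rb"))
print(px2w(c,302,223,.02), px2w(c,301.7,222.5,.02))
def proj(c,p):
    T=c["world_from_camera"];q=T[:3,:3].T@(np.array(p)-T[:3,3]);q=c["K"]@q;return q[:2]/q[2]
for p in [(.5896,-.0423,.02),(.5938,.001,.009),(.5938,.001,.075),(.5062,-.1514,.02)]:print(p,proj(c,p))
from plant import capture
import cv2
w=capture("wrist");cv2.imwrite("pics/w2.png",w["img"])
s=capture("scene");cv2.imwrite("pics/s3.png",cv2.resize(s["img"][160:260,250:400],None,fx=5,fy=5,interpolation=cv2.INTER_CUBIC))
```

```text
[ 0.58861663 -0.03973797  0.02      ] [ 0.58687725 -0.0399971   0.02      ]
(0.5896, -0.0423, 0.02) [300.82914744 223.4810502 ]
(0.5938, 0.001, 0.009) [322.5986328  225.95045288]
(0.5938, 0.001, 0.075) [322.44787103 198.88614786]
(0.5062, -0.1514, 0.02) [241.4409466  207.24749806]
```

View pics/w2.png

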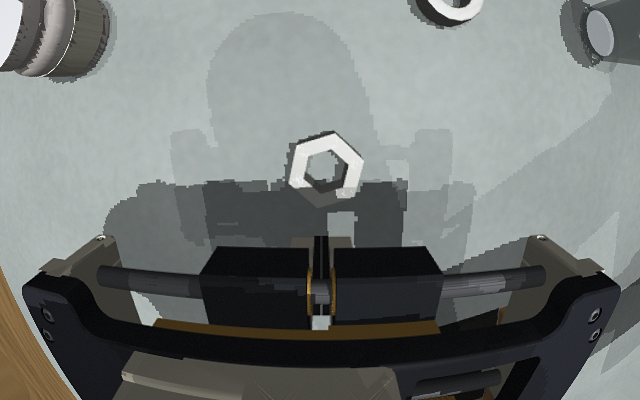

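View pics/s3.png

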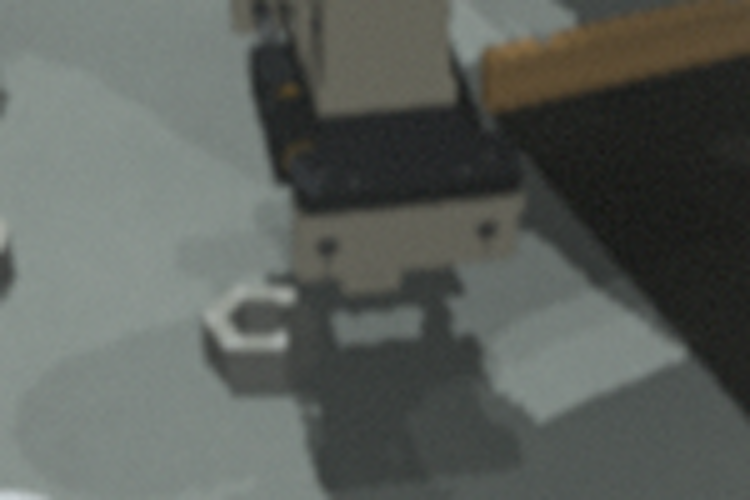

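Run:
```python
from h import *
from plant import capture,get_state
import cv2
s=get_state()
w=capture("wrist");np.set_printoptions(precision=4,suppress=True);print(w["K"],w["world_from_camera"])
def pf(c,p):
    T=c["world_from_camera"];q=T[:3,:3].T@(np.array(p)-T[:3,3]);K=c["K"];th=np.arctan2(np.hypot(q[0],q[1]),q[2]);d=q[:2]/np.hypot(q[0],q[1]);return K[:2,2]+K[0,0]*th*d
t=np.array(s["tcp_pos"]);print(t)
for p in [(.5896,-.0423,.02),(.5062,-.1514,.02),t,t+[0,0,.019],t+[0,0,.066],t+[.02,0,0],t-[0,.0095,0]]:print(np.round(p,4),pf(w,p))
g=w["img"][200:400,180:460];cv2.imwrite("pics/w3.png",cv2.resize(cv2.convertScaleAbs(g,alpha=1.8,beta=20),None,fx=2.8,fy=2.8,interpolation=cv2.INTER_CUBIC))
```

```text
[[309.7069   0.     320.8501]
 [  0.     309.7069 196.4616]
 [  0.       0.       1.    ]] [[-0.9983  0.0555  0.0186  0.5886]
 [ 0.0585  0.95    0.3066 -0.0832]
 [-0.0007  0.3072 -0.9517  0.1955]
 [ 0.      0.      0.      1.    ]]
[0.5937 0.0004 0.0092]
[ 0.5896 -0.0423  0.02  ] [323.4631 170.7049]
[ 0.5062 -0.1514  0.02  ] [452.2318 -10.1088]
[0.5937 0.0004 0.0092] [320.772  230.6775]
[0.5937 0.0004 0.0282] [320.744  243.5837]
[0.5937 0.0004 0.0752] [320.6474 288.2122]
[0.6137 0.0004 0.0092] [290.5995 232.1709]
[ 0.5937 -0.0091  0.0092] [319.9111 217.3159]
```

View pics/w3.png

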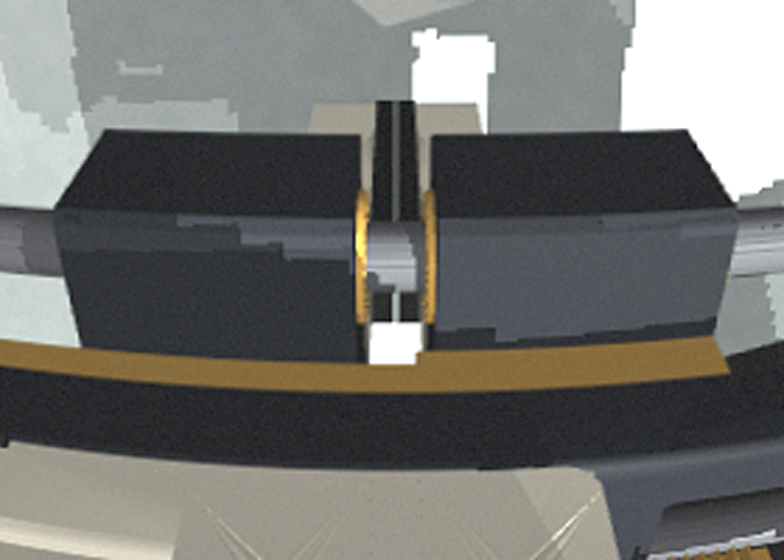

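The nut did not move. Both cameras put the real fingertips about 17 mm higher than the reported TCP height, so they passed over it. I'll back up behind the nut at this height and then lower in small steps while watching the force.

play_rows(series=[-0.03,0.01,0,0,-0.02,0.02,0,0,0,0.025,0,0,0,0.025,0,0,0,0.02,0,0])

```text
time_s: 5.03
tcp_pos: [0.5876, -0.1014, 0.0599]
eef_rot: [-166.2, 89.9, 10.4]
contact_force: [0.2, 0.5, -0.9]
gripper_width: 0.0003
```

play_rows(series=[0.02,0,0,0,0.02,0,0,0,0.012,0,0,0,0.006,0,0,0,0,0,0,0])

```text
time_s: 5.45
tcp_pos: [0.5866, -0.1002, -0.0002]
eef_rot: [9.9, 89.8, -173.5]
contact_force: [-0.4, 0.0, 0.1]
gripper_width: 0.0007
```

```bash
python3 g.py .5866 -.0947 .0 86.7
python3 - <<'E'
from plant import capture
import cv2
s=capture("scene");cv2.imwrite("pics/s4.png",cv2.resize(s["img"][160:260,220:370],None,fx=5,fy=5,interpolation=cv2.INTER_CUBIC))
E
```

```text
t 5.45 tcp [ 5.866e-01 -1.002e-01 -2.000e-04] head 86.58 toolx [-0.003 -0.    -1.   ] F [-0.4  0.   0.1] w 0.0007 j [  9.1  24.5 -22.7  -0.  -43.  -12.5]
shift tool [-0.0002 -0.0055  0.0003]
spin -0.0021
```

View pics/s4.png

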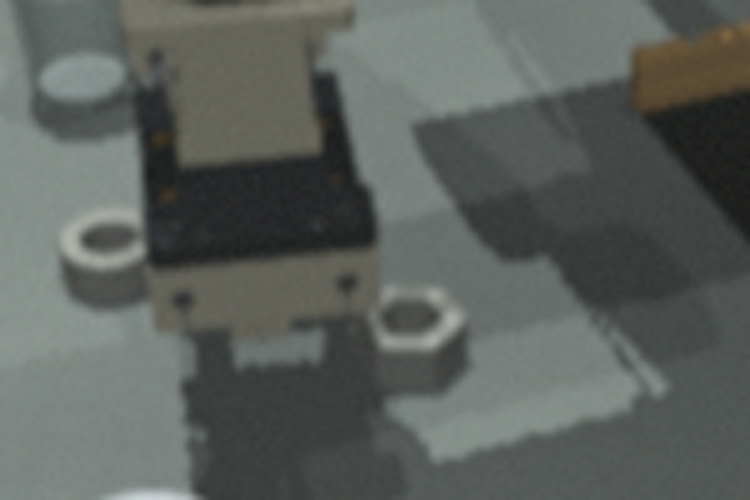

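Correction: the end plate hides the fingers in the scene view, so the contact force will have to tell me the height. I'll lower in small steps.

play_rows(series=[0.002,0,0,0,0.002,0,0,0,0.001,0,0,0,0,0,0,0,0,0,0,0])

```text
time_s: 5.92
tcp_pos: [0.588, -0.0996, -0.0034]
eef_rot: [-170.6, 90.0, 6.1]
contact_force: [0.8, 0.7, 0.1]
gripper_width: 0.0005
```

```bash
python3 g.py .5866 -.0947 .0 86.7
python3 - <<'E'
from plant import capture
import cv2
s=capture("wrist");cv2.imwrite("pics/w4.png",cv2.resize(cv2.convertScaleAbs(s["img"][180:340,220:420],alpha=1.6,beta=10),None,fx=4,fy=3.7,interpolation=cv2.INTER_CUBIC))
E
```

```text
t 5.9167 tcp [ 0.588  -0.0996 -0.0034] head 86.63 toolx [ 0.001  0.    -1.   ] F [0.8 0.7 0.1] w 0.0005 j [  9.1  24.7 -22.8   0.  -42.4 -12.5]
shift tool [-0.0034 -0.0048  0.0017]
spin -0.0012
```

View pics/w4.png

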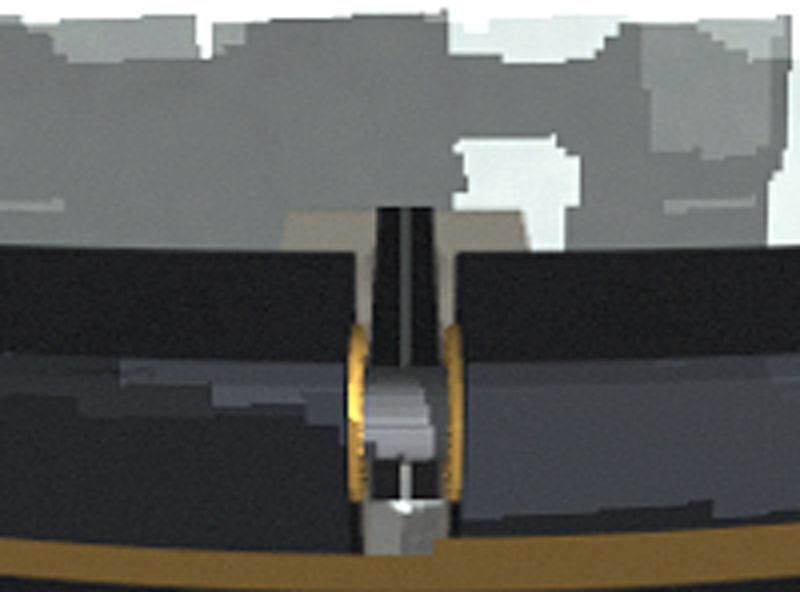

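play_rows(series=[0.0015,0,0,0,0.0015,0,0,0,0.001,0,0,0,0.001,0,0,0,0,0,0,0])

```text
time_s: 6.38
tcp_pos: [0.5876, -0.0997, -0.0091]
eef_rot: [9.0, 90.0, -174.4]
contact_force: [-0.8, -0.3, 0.5]
gripper_width: 0.0003
```

play_rows(series=[0.001,0,0,0,0.001,0,0,0,0.001,0,0,0,0,0,0,0,0,0,0,0])

```text
time_s: 6.8
tcp_pos: [0.5877, -0.0997, -0.0118]
eef_rot: [15.5, 90.0, -167.8]
contact_force: [1.0, 0.4, 0.2]
gripper_width: 0.0006
```

play_rows(series=[0.001,0,0,0,0.001,0,0,0,0.001,0,0,0,0,0,0,0,0,0,0,0])

```text
time_s: 7.22
tcp_pos: [0.5878, -0.0997, -0.0148]
eef_rot: [6.9, 90.0, -176.5]
contact_force: [-0.0, 0.0, 1.4]
gripper_width: 0.0006
```

play_rows(series=[0.001,0,0,0,0.001,0,0,0,0,0,0,0,0,0,0,0,0,0,0,0])

```text
time_s: 7.63
tcp_pos: [0.5878, -0.0997, -0.0168]
eef_rot: [-15.0, 90.0, 161.6]
contact_force: [-0.7, 0.2, 0.3]
gripper_width: 0.0005
```

play_rows(series=[0.001,0,0,0,0,0,0,0,0.0005,0,0,0,0,0,0,0,0,0,0,0])

```text
time_s: 8.05
tcp_pos: [0.5877, -0.0997, -0.0183]
eef_rot: [14.6, 90.0, -168.8]
contact_force: [0.8, -0.2, 0.4]
gripper_width: 0.0004
```

```bash
python3 g.py .5866 -.0947 .0 86.7
python3 - <<'E'
from plant import capture
import cv2
s=capture("wrist");cv2.imwrite("pics/w5.png",cv2.resize(cv2.convertScaleAbs(s["img"][180:340,220:420],alpha=1.6,beta=10),None,fx=4,fy=3.7,interpolation=cv2.INTER_CUBIC))
E
```

```text
t 8.05 tcp [ 0.5877 -0.0997 -0.0183] head 86.62 toolx [-0. -0. -1.] F [ 0.8 -0.2  0.4] w 0.0004 j [  9.1  25.9 -23.5   0.  -40.6 -12.5]
shift tool [-0.0183 -0.0049  0.0014]
spin -0.0014
```

View pics/w5.png

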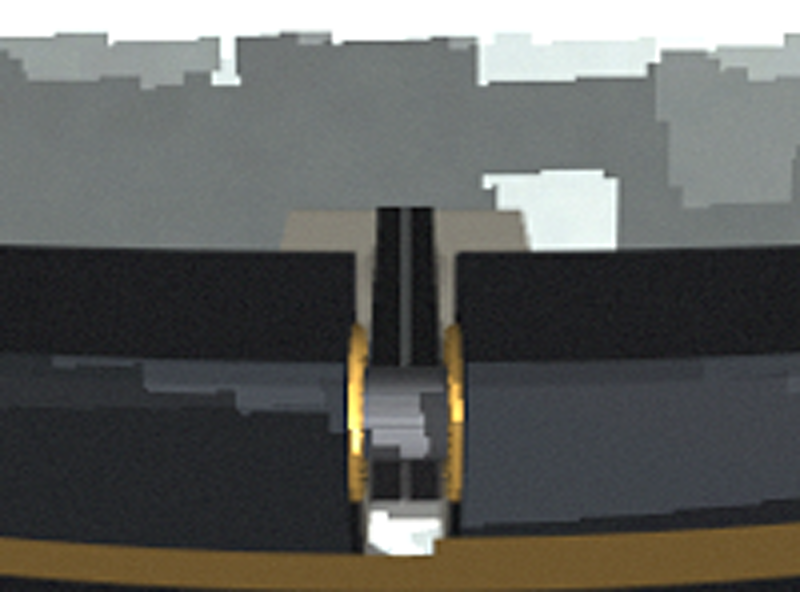

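There's still no contact at a reported -18 mm. By the earlier estimate the real tip is 0–10 mm above the bench, which is low enough to catch a 20 mm nut. I'll push forward slowly.

play_rows(series=[0,-0.004,0,0,0,-0.005,0,0,0,-0.005,0,0,0,-0.006,0,0,0,-0.006,0,0])

```text
time_s: 8.52
tcp_pos: [0.5894, -0.073, -0.0182]
eef_rot: [127.0, 90.0, -56.3]
contact_force: [0.1, -1.2, -0.1]
gripper_width: 0.0007
```

play_rows(series=[0,-0.005,0,0,0,-0.005,0,0,0,-0.005,0,0,0,-0.005,0,0,0,-0.003,0,0])

```text
time_s: 8.93
tcp_pos: [0.5907, -0.0501, -0.0182]
eef_rot: [-13.8, 90.0, 162.8]
contact_force: [-0.4, -1.4, 0.1]
gripper_width: 0.0008
```

```bash
python3 g.py .6018 .1675 -.018 86.7
python3 - <<'E'
from plant import capture
import cv2
s=capture("scene");cv2.imwrite("pics/s5.png",cv2.resize(s["img"][160:260,230:380],None,fx=5,fy=5,interpolation=cv2.INTER_CUBIC))
E
```

```text
t 8.9333 tcp [ 0.5907 -0.0501 -0.0182] head 86.64 toolx [-0.  0. -1.] F [-0.4 -1.4  0.1] w 0.0008 j [ 14.   25.7 -23.9  -0.  -40.4 -17.4]
shift tool [-2.000e-04 -2.179e-01  1.700e-03]
spin -0.0011
```

View pics/s5.png

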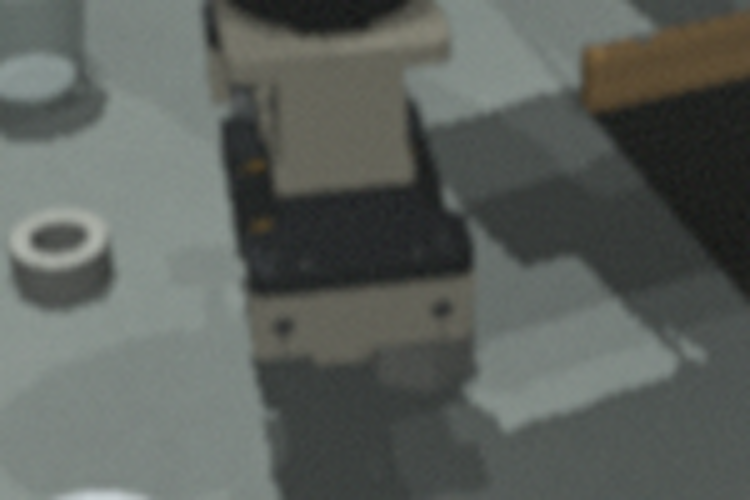

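play_rows(series=[0,-0.005,0,0,0,-0.006,0,0,0,-0.007,0,0,0,-0.007,0,0,0,-0.007,0,0])

```text
time_s: 9.4
tcp_pos: [0.5927, -0.0181, -0.0182]
eef_rot: [-151.2, 90.0, 25.4]
contact_force: [-0.3, -0.7, 0.2]
gripper_width: 0.0008
```

play_rows(series=[0,-0.007,0,0,0,-0.007,0,0,0,-0.006,0,0,0,-0.005,0,0,0,-0.003,0,0])

```text
time_s: 9.82
tcp_pos: [0.5943, 0.0099, -0.0183]
eef_rot: [-149.7, 90.0, 27.0]
contact_force: [0.3, -1.0, -0.7]
gripper_width: 0.0002
```

```bash
python3 g.py .6018 .1675 -.018 86.7
python3 - <<'E'
from plant import capture
import cv2,numpy as np
s=capture("scene");w=capture("wrist")
a=cv2.resize(s["img"][150:270,230:390],None,fx=4.5,fy=4.5,interpolation=cv2.INTER_CUBIC)
cv2.imwrite("pics/s6.png",a);cv2.imwrite("pics/w6.png",w["img"])
E
```

```text
t 9.8167 tcp [ 0.5943  0.0099 -0.0183] head 86.65 toolx [ 0.  0. -1.] F [ 0.3 -1.  -0.7] w 0.0002 j [ 19.8  25.8 -23.7  -0.  -40.5 -23.1]
shift tool [-0.0002 -0.1578  0.0017]
spin -0.0008
```

View pics/s6.png

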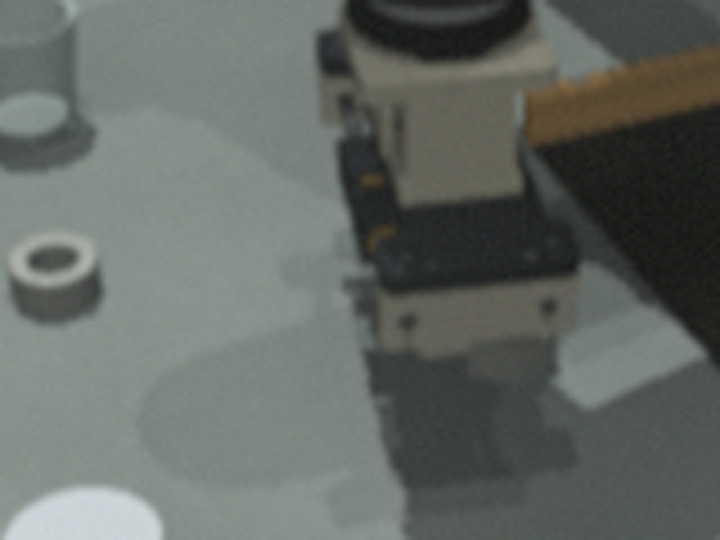

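View pics/w6.png

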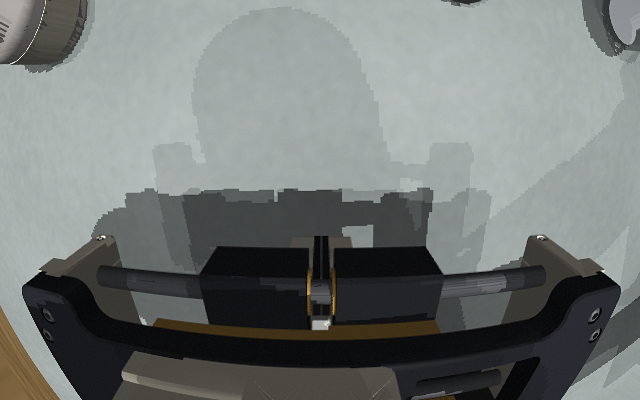

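The nut is no longer behind the fingers and shows just ahead of the plate, so it is being pushed. I'll work out the gripper body's height before it gets near the vial.

Run:
```python
from h import *
import pickle
c=pickle.load(open("scene0.pkl","rb"))
# plate bottom corners in s6 (4.5x, off 230,150)
for a in [(383,348),(560,338),(383,283),(577,270)]:
    u,v=230+a[0]/4.5,150+a[1]/4.5
    print(a,[ (z,px2w(c,u,v,z)[:2].round(3)) for z in(.03,.04,.05,.06,.07,.08)])
```

```text
(383, 348) [(0.03, array([ 0.621, -0.02 ])), (0.04, array([ 0.633, -0.023])), (0.05, array([ 0.646, -0.025])), (0.06, array([ 0.658, -0.028])), (0.07, array([ 0.671, -0.031])), (0.08, array([ 0.683, -0.033]))]
(560, 338) [(0.03, array([0.632, 0.055])), (0.04, array([0.644, 0.051])), (0.05, array([0.657, 0.048])), (0.06, array([0.669, 0.044])), (0.07, array([0.681, 0.04 ])), (0.08, array([0.694, 0.036]))]
(383, 283) [(0.03, array([ 0.575, -0.01 ])), (0.04, array([ 0.588, -0.013])), (0.05, array([ 0.602, -0.016])), (0.06, array([ 0.615, -0.018])), (0.07, array([ 0.628, -0.021])), (0.08, array([ 0.642, -0.024]))]
(577, 270) [(0.03, array([0.586, 0.077])), (0.04, array([0.599, 0.073])), (0.05, array([0.612, 0.068])), (0.06, array([0.625, 0.064])), (0.07, array([0.639, 0.06 ])), (0.08, array([0.652, 0.055]))]
```

The scene view puts the body's bottom at about 80 mm, which agrees with a +30 mm offset: the real tip is at about 12 mm. I'll lower 5 mm for a better hold on the nut and keep pushing. The body stays well above the 50 mm vial.

play_rows(series=[0.001,-0.004,0,0,0.001,-0.006,0,0,0.001,-0.007,0,0,0.001,-0.007,0,0,0.001,-0.007,0,0])

```text
time_s: 10.33
tcp_pos: [0.5961, 0.0407, -0.0233]
eef_rot: [92.8, 90.0, -90.6]
contact_force: [0.1, -2.1, 1.6]
gripper_width: 0.0004
```

play_rows(series=[0,-0.007,0,0,0,-0.007,0,0,0,-0.007,0,0,0,-0.007,0,0,0,-0.007,0,0])

```text
time_s: 10.75
tcp_pos: [0.5981, 0.0759, -0.0233]
eef_rot: [-21.4, 90.0, 155.2]
contact_force: [-0.5, -1.2, -0.5]
gripper_width: 0.0002
```

play_rows(series=[0,-0.007,0,0,0,-0.007,0,0,0,-0.007,0,0,0,-0.005,0,0,0,-0.003,0,0])

```text
time_s: 11.17
tcp_pos: [0.5999, 0.1048, -0.0232]
eef_rot: [-155.1, 90.0, 21.6]
contact_force: [1.1, -1.0, 1.4]
gripper_width: -0.0001
```

```bash
python3 g.py .6018 .1675 -.023 86.7
python3 - <<'E'
from plant import capture
import cv2,numpy as np
s=capture("scene")
a=cv2.resize(s["img"][140:270,280:500],None,fx=3.6,fy=3.6,interpolation=cv2.INTER_CUBIC)
cv2.imwrite("pics/s7.png",a)
E
```

```text
t 11.1667 tcp [ 0.5999  0.1048 -0.0232] head 86.65 toolx [ 0.  0. -1.] F [ 1.1 -1.   1.4] w -0.0001 j [ 28.3  27.2 -22.    0.  -40.8 -31.6]
shift tool [-0.0002 -0.0627  0.0018]
spin -0.0009
```

View pics/s7.png

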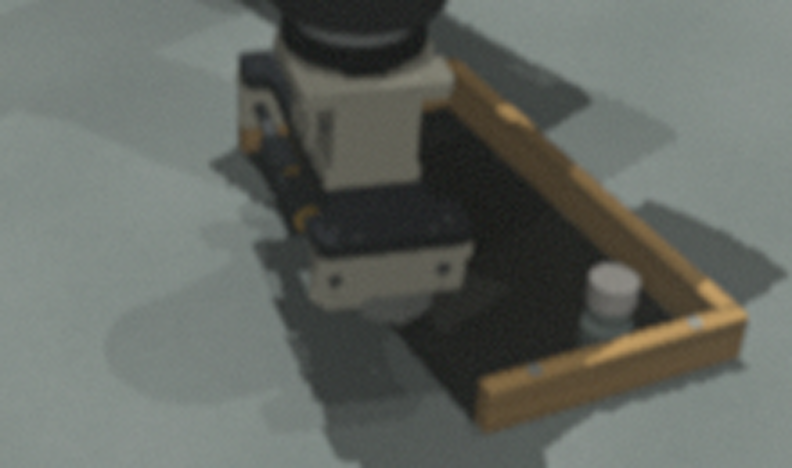

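play_rows(series=[0,-0.005,0,0,0,-0.006,0,0,0,-0.007,0,0,0,-0.007,0,0,0,-0.007,0,0])

```text
time_s: 11.63
tcp_pos: [0.6018, 0.1366, -0.0232]
eef_rot: [-155.7, 90.0, 21.0]
contact_force: [-0.7, -0.9, -0.6]
gripper_width: 0.0004
```

play_rows(series=[0,-0.007,0,0,0,-0.007,0,0,0,-0.006,0,0,0,-0.004,0,0,0,-0.002,0,0])

```text
time_s: 12.05
tcp_pos: [0.6033, 0.1626, -0.0232]
eef_rot: [166.3, 90.0, -17.0]
contact_force: [0.5, -0.9, 1.0]
gripper_width: 0.0008
```

play_rows(series=[0,0,0,0,0,0.01,0,0,0,0.02,0,0,0,0.03,0,0,0,0.03,0,0])

```text
time_s: 12.47
tcp_pos: [0.5977, 0.071, -0.0233]
eef_rot: [-115.4, 90.0, 61.3]
contact_force: [0.8, -0.8, -1.2]
gripper_width: 0.0002
```

play_rows(series=[0,0.03,0,0,-0.02,0.03,0,0,-0.03,0.03,0,0,-0.03,0.03,0,0,-0.03,0.03,0,0])

```text
time_s: 12.88
tcp_pos: [0.5882, -0.0784, 0.0862]
eef_rot: [7.3, 90.0, -176.2]
contact_force: [0.8, -0.0, -0.8]
gripper_width: 0.0001
```

```bash
python3 g.py .6018 .1675 -.023 86.7
python3 - <<'E'
from plant import capture
import cv2,numpy as np
s=capture("scene")
a=cv2.resize(s["img"][120:300,220:500],None,fx=2.8,fy=2.8,interpolation=cv2.INTER_CUBIC)
cv2.imwrite("pics/s8.png",a)
E
```

```text
t 12.8833 tcp [ 0.5882 -0.0784  0.0862] head 86.59 toolx [-0.001 -0.    -1.   ] F [ 0.8 -0.  -0.8] w 0.0001 j [ 11.3  18.4 -18.3  -0.  -53.3 -14.7]
shift tool [ 0.1092 -0.2463  0.0009]
spin -0.002
```

View pics/s8.png

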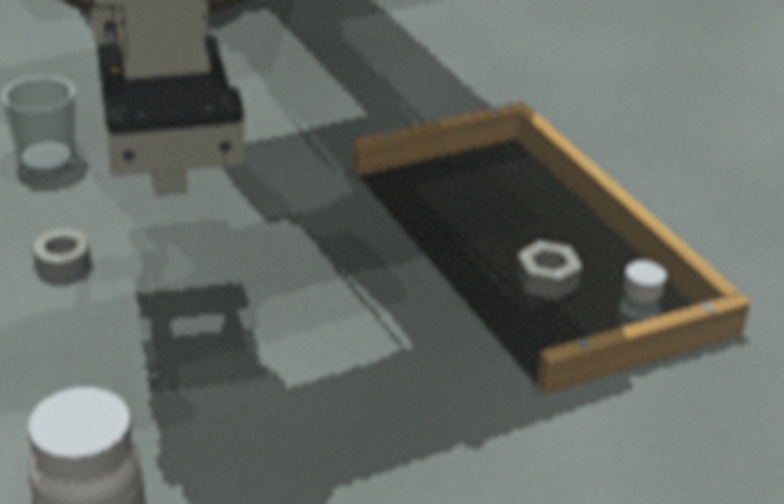

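Nut A is inside the bay, with its top centre at about (550,260) in the crop. The vial is undisturbed. The fingertips now show at (170,190), so I'll use them to check the offset.

Run:
```python
from h import *
import pickle
c=pickle.load(open("scene0.pkl","rb"))
ex=np.array([.987,.157]);ey=np.array([-.157,.987]);C=np.array([.564,.191])
w=px2w(c,220+550/2.8,120+260/2.8,.02)[:2];d=w-C;print("nutA",w.round(4),"bay",(d@ex).round(4),(d@ey).round(4))
for z in(.08,.09,.1,.11,.12,.13):print(z,px2w(c,220+170/2.8,120+193/2.8,z)[:2].round(4))
for n,h in(("collar",0),):
    t=C+ex*-.095+ey*0.; o=np.array([.5062,-.1514]);v=t-o;hd=np.degrees(np.arctan2(v[1],v[0]));u=v/np.linalg.norm(v)
    print(n,"head",hd,"start",o-u*.06,"end",t-u*.0305,np.linalg.norm(v))
t=C+ex*-.03; o=np.array([.5606,-.2575]);v=t-o;hd=np.degrees(np.arctan2(v[1],v[0]));u=v/np.linalg.norm(v)
print("B head",hd,"start",o-u*.06,"end",t-u*.0295,np.linalg.norm(v))
```

```text
nutA [0.6107 0.194 ] bay 0.0465 -0.0044
0.08 [ 0.5478 -0.0725]
0.09 [ 0.5629 -0.0744]
0.1 [ 0.578  -0.0764]
0.11 [ 0.5931 -0.0783]
0.12 [ 0.6082 -0.0802]
0.13 [ 0.6233 -0.0821]
collar head 96.26721160479146 start [ 0.51274993 -0.21104142] end [0.47356455 0.14576728] 0.32945395194169397
B head 93.3799319796797 start [ 0.5641374  -0.31739563] end [0.53612922 0.15684131] 0.44456330055460047
```

play_rows(series=[0,0,0,-0.085,0,0,0,-0.084,0,0.02,0.015,0,0,0.03,0.022,0,0,0.03,0.022,0])

```text
time_s: 13.35
tcp_pos: [0.5384, -0.163, 0.085]
eef_rot: [-127.2, 90.0, 59.2]
contact_force: [0.7, -0.7, 0.1]
gripper_width: 0.0004
```

play_rows(series=[0,0.03,0.022,0,0,0.0135,0.0086,0,0.03,0,0,0,0.03,0,0,0,0.015,0,0,0])

```text
time_s: 13.77
tcp_pos: [0.5113, -0.2096, 0.0077]
eef_rot: [-30.2, 89.9, 156.0]
contact_force: [-0.3, 0.6, 0.3]
gripper_width: 0.0007
```

```bash
python3 g.py .5127 -.211 -.023 96.3
```

```text
t 13.7667 tcp [ 0.5113 -0.2096  0.0077] head 96.15 toolx [-0.002  0.001 -1.   ] F [-0.3  0.6  0.3] w 0.0007 j [ -2.   20.7 -27.9  -0.1 -41.6   8.2]
shift tool [ 0.0307  0.0016 -0.0013]
spin -0.0026
```

play_rows(series=[0.012,0,-0.001,0,0.01,0,0,0,0.005,0,0,0,0.003,0,0,0,0,0,0,0])

```text
time_s: 14.18
tcp_pos: [0.5145, -0.2087, -0.02]
eef_rot: [-10.1, 90.0, 176.2]
contact_force: [0.1, -0.4, 0.8]
gripper_width: 0.0005
```

play_rows(series=[0,-0.004,0,0,0,-0.005,0,0,0,-0.005,0,0,0,-0.005,0,0,0,-0.005,0,0])

```text
time_s: 14.6
tcp_pos: [0.5122, -0.184, -0.0194]
eef_rot: [176.2, 90.0, 2.6]
contact_force: [0.8, -0.5, 0.5]
gripper_width: 0.0002
```

play_rows(series=[0,-0.005,0,0,0,-0.006,0,0,0,-0.006,0,0,0,-0.007,0,0,0,-0.007,0,0])

```text
time_s: 15.02
tcp_pos: [0.5088, -0.1534, -0.0197]
eef_rot: [148.5, 90.0, -25.2]
contact_force: [0.9, -1.1, 1.6]
gripper_width: 0.0008
```

play_rows(series=[0,-0.007,0,0,0,-0.007,0,0,0,-0.007,0,0,0,-0.005,0,0,0,-0.003,0,0])

```text
time_s: 15.43
tcp_pos: [0.5053, -0.1243, -0.0199]
eef_rot: [-14.9, 90.0, 171.4]
contact_force: [-0.4, -1.3, 1.0]
gripper_width: 0.0005
```

```bash
python3 g.py .4736 .1458 -.023 96.3
python3 - <<'E'
from plant import capture
import cv2,numpy as np
s=capture("scene")
a=cv2.resize(s["img"][120:300,160:440],None,fx=2.8,fy=2.8,interpolation=cv2.INTER_CUBIC)
cv2.imwrite("pics/s9.png",a);cv2.imwrite("pics/w9.png",capture("wrist")["img"]);cv2.imwrite("pics/t9.png",capture("top")["img"])
E
```

```text
t 15.4333 tcp [ 0.5053 -0.1243 -0.0199] head 96.33 toolx [-0.  0. -1.] F [-0.4 -1.3  1. ] w 0.0005 j [  7.8  20.6 -33.5  -0.  -35.9  -1.5]
shift tool [ 0.0031 -0.272   0.0017]
spin 0.0006
```

View pics/s9.png

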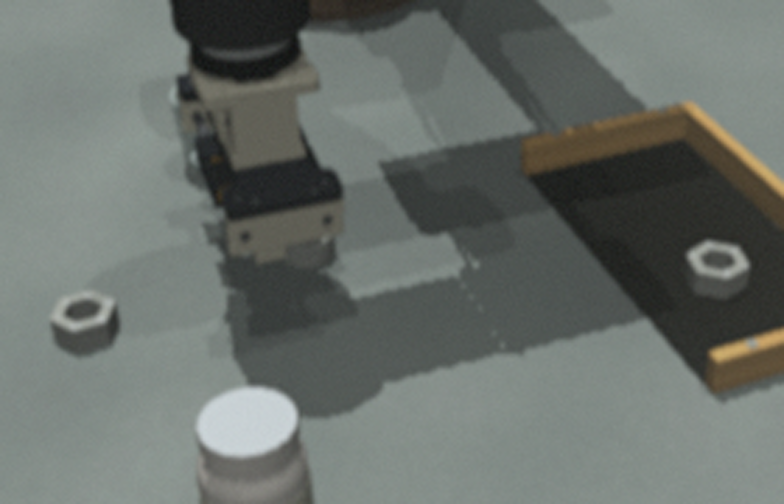

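View pics/w9.png

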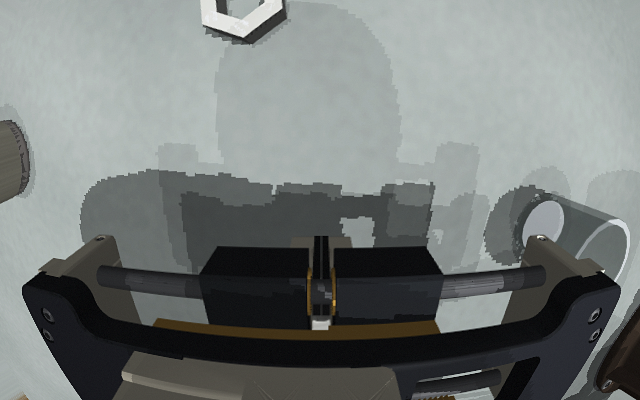

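View pics/t9.png

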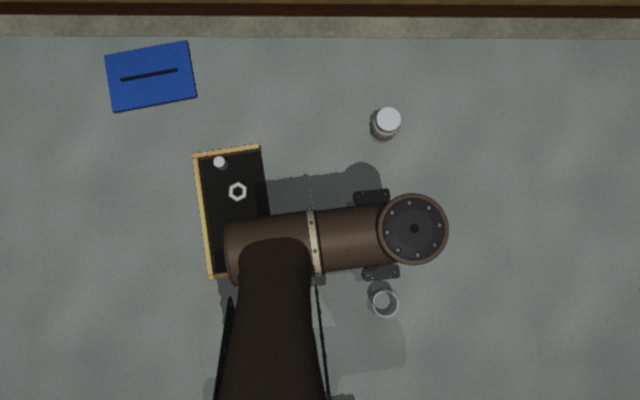

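The collar is ahead of the fingers, at (312,250) in the crop, and nut A and the beaker are undisturbed. I'll continue.

play_rows(series=[0.001,-0.004,0,0,0.001,-0.006,0,0,0.001,-0.007,0,0,0,-0.007,0,0,0,-0.007,0,0])

```text
time_s: 16.0
tcp_pos: [0.5018, -0.0936, -0.023]
eef_rot: [-15.9, 90.0, 170.4]
contact_force: [0.2, -1.3, -0.8]
gripper_width: 0.0006
```

play_rows(series=[0,-0.007,0,0,0,-0.007,0,0,0,-0.007,0,0,0,-0.007,0,0,0,-0.007,0,0])

```text
time_s: 16.42
tcp_pos: [0.498, -0.0587, -0.0229]
eef_rot: [-16.7, 90.0, 169.6]
contact_force: [0.1, -1.0, 0.5]
gripper_width: 0.0005
```

play_rows(series=[0,-0.007,0,0,0,-0.007,0,0,0,-0.007,0,0,0,-0.005,0,0,0,-0.003,0,0])

```text
time_s: 16.83
tcp_pos: [0.495, -0.03, -0.0228]
eef_rot: [-157.3, 90.0, 29.0]
contact_force: [-0.7, -0.3, 0.3]
gripper_width: 0.0002
```

```bash
python3 g.py .4736 .1458 -.023 96.3
python3 - <<'E'
from plant import capture
import cv2,numpy as np
s=capture("scene")
a=cv2.resize(s["img"][130:270,250:450],None,fx=4,fy=4,interpolation=cv2.INTER_CUBIC)
cv2.imwrite("pics/s10.png",a)
E
```

```text
t 16.8333 tcp [ 0.495  -0.03   -0.0228] head 96.33 toolx [ 0.  0. -1.] F [-0.7 -0.3  0.3] w 0.0002 j [ 19.3  19.1 -36.7  -0.  -34.1 -13. ]
shift tool [ 0.0002 -0.1771  0.0019]
spin 0.0005
```

View pics/s10.png

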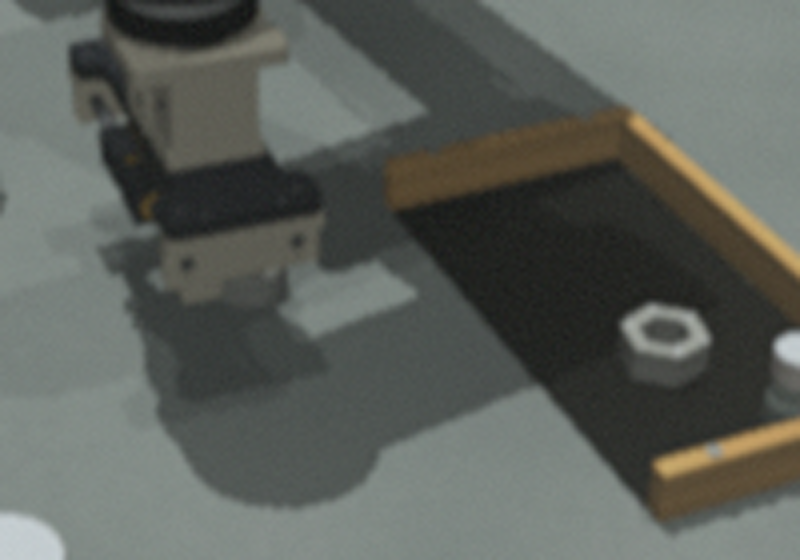

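Run:
```python
from h import *
import pickle
c=pickle.load(open("scene0.pkl","rb"))
def proj(p):
    T=c["world_from_camera"];q=T[:3,:3].T@(np.array(p)-T[:3,3]);q=c["K"]@q;return q[:2]/q[2]
a=np.linspace(0,2*np.pi,73)
for cx,cy in[(.4917,.0003)]:
  for z in(0,.02):
    P=np.array([proj((cx+.021*np.cos(t),cy+.021*np.sin(t),z)) for t in a]);P=(P-[250,130])*4
    print(z,P.min(0),P.max(0))
```

```text
0 [207.62373284 263.63645179] [284.49640763 307.69724313]
0.02 [206.56075575 233.57736154] [284.26930325 277.10912547]
```

The collar is within about 1 mm of where I predicted, so I'll keep pushing.

play_rows(series=[0,-0.004,0,0,0,-0.006,0,0,0,-0.007,0,0,0,-0.007,0,0,0,-0.007,0,0])

```text
time_s: 17.3
tcp_pos: [0.4916, 0.0007, -0.0228]
eef_rot: [173.9, 90.0, 0.2]
contact_force: [0.1, -1.3, 0.8]
gripper_width: 0.0003
```

play_rows(series=[0,-0.007,0,0,0,-0.007,0,0,0,-0.007,0,0,0,-0.007,0,0,0,-0.007,0,0])

```text
time_s: 17.72
tcp_pos: [0.4877, 0.0357, -0.0229]
eef_rot: [29.1, 90.0, -144.6]
contact_force: [-0.0, -1.3, -0.2]
gripper_width: 0.0005
```

play_rows(series=[0,-0.007,0,0,0,-0.007,0,0,0,-0.006,0,0,0,-0.004,0,0,0,-0.002,0,0])

```text
time_s: 18.13
tcp_pos: [0.4849, 0.0614, -0.0228]
eef_rot: [-143.9, 90.0, 42.4]
contact_force: [0.0, -1.0, 0.8]
gripper_width: 0.0005
```

```bash
python3 g.py .4736 .1458 -.023 96.3
python3 - <<'E'
from plant import capture
import cv2,numpy as np
s=capture("scene")
a=cv2.resize(s["img"][130:270,300:500],None,fx=4,fy=4,interpolation=cv2.INTER_CUBIC)
cv2.imwrite("pics/s11.png",a)
E
```

```text
t 18.1333 tcp [ 0.4849  0.0614 -0.0228] head 96.33 toolx [ 0.  0. -1.] F [ 0.  -1.   0.8] w 0.0005 j [ 30.3  18.6 -37.6  -0.  -33.7 -24. ]
shift tool [ 0.0002 -0.0851  0.0019]
spin 0.0006
```

View pics/s11.png

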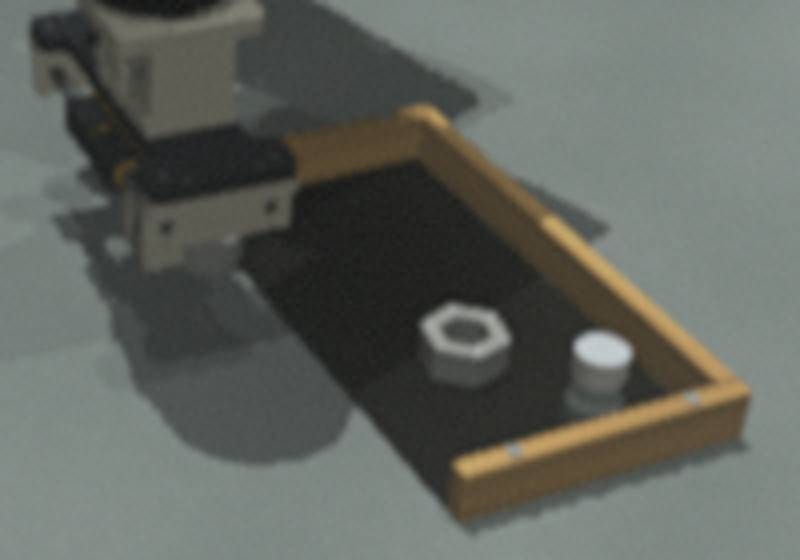

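play_rows(series=[0,-0.004,0,0,0,-0.006,0,0,0,-0.007,0,0,0,-0.007,0,0,0,-0.007,0,0])

```text
time_s: 18.6
tcp_pos: [0.4815, 0.0923, -0.0228]
eef_rot: [-148.7, 90.0, 37.6]
contact_force: [0.5, -2.2, 0.6]
gripper_width: 0.0004
```

play_rows(series=[0,-0.007,0,0,0,-0.007,0,0,0,-0.007,0,0,0,-0.007,0,0,0,-0.007,0,0])

```text
time_s: 19.02
tcp_pos: [0.4776, 0.1271, -0.0228]
eef_rot: [15.3, 90.0, -158.4]
contact_force: [-0.3, -1.0, 1.7]
gripper_width: 0.0007
```

play_rows(series=[0,-0.006,0,0,0,-0.005,0,0,0,-0.004,0,0,0,-0.002,0,0,0,0,0,0])

```text
time_s: 19.43
tcp_pos: [0.4759, 0.1437, -0.0228]
eef_rot: [-135.5, 90.0, 50.8]
contact_force: [-0.1, -0.1, 0.2]
gripper_width: 0.0004
```

play_rows(series=[0,0.005,0,0,0,0.015,0,0,0,0.03,0,0,-0.01,0.03,0,0,-0.025,0.03,0,0])

```text
time_s: 19.85
tcp_pos: [0.4855, 0.0316, 0.01]
eef_rot: [14.6, 89.7, -159.1]
contact_force: [0.4, -0.1, -0.2]
gripper_width: 0.0004
```

play_rows(series=[-0.025,0.033,0,0,-0.025,0.033,0,0,-0.025,0.033,0,0,-0.01,0.04,0,0,0,0.04,0,0])

```text
time_s: 20.27
tcp_pos: [0.5094, -0.1461, 0.1007]
eef_rot: [174.3, 89.6, 0.7]
contact_force: [1.4, 0.2, -0.2]
gripper_width: 0.0006
```

```bash
python3 g.py .5641 -.3174 .09 93.4
python3 - <<'E'
from plant import capture
import cv2,numpy as np
s=capture("scene")
a=cv2.resize(s["img"][130:270,220:500],None,fx=2.8,fy=2.8,interpolation=cv2.INTER_CUBIC)
cv2.imwrite("pics/s12.png",a)
E
```

```text
t 20.2667 tcp [ 0.5094 -0.1461  0.1007] head 96.35 toolx [ 0.006  0.    -1.   ] F [ 1.4  0.2 -0.2] w 0.0006 j [  5.2  11.7 -25.5   0.  -52.4   1.1]
shift tool [ 0.011   0.1763 -0.0354]
spin 0.0515
```

View pics/s12.png

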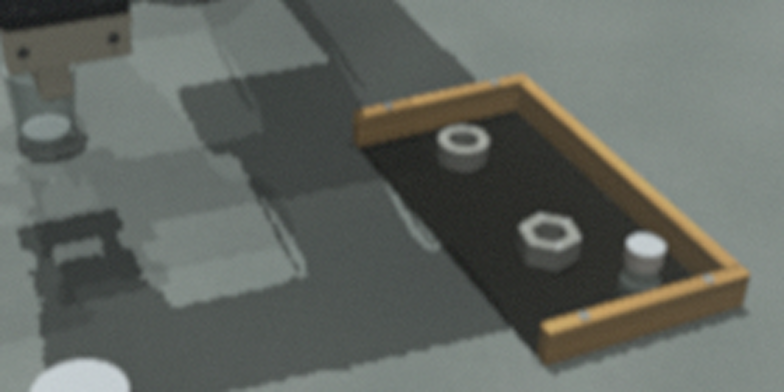

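Both pieces are well inside: the collar at (463,138) and nut A at (549,232). Next is nut B.

play_rows(series=[0,0,0,0.063,0,0.025,-0.006,0,0,0.035,-0.01,0,0,0.035,-0.01,0,0,0.035,-0.01,0])

```text
time_s: 20.73
tcp_pos: [0.5496, -0.274, 0.0972]
eef_rot: [-156.4, 90.0, 26.3]
contact_force: [0.4, 1.3, 0.1]
gripper_width: 0.0007
```

play_rows(series=[0,0.03,-0.007,0,0.01,0.0137,-0.003,0,0.03,0,0,0,0.03,0,0,0,0.015,0,0,0])

```text
time_s: 21.15
tcp_pos: [0.5588, -0.3152, 0.008]
eef_rot: [-28.8, 89.7, 153.8]
contact_force: [-0.8, 0.7, -0.5]
gripper_width: 0.0005
```

```bash
python3 g.py .5635 -.3174 -.023 92.75
python3 - <<'E'
from plant import capture
import cv2,numpy as np
s=capture("scene")
a=cv2.resize(s["img"][130:270,120:320],None,fx=4,fy=4,interpolation=cv2.INTER_CUBIC)
cv2.imwrite("pics/s13.png",a)
E
```

```text
t 21.15 tcp [ 0.5588 -0.3152  0.008 ] head 92.56 toolx [-0.004  0.002 -1.   ] F [-0.8  0.7 -0.5] w 0.0005 j [-12.1  27.4 -15.9  -0.1 -46.9  14.7]
shift tool [ 0.031   0.0025 -0.0047]
spin -0.0034
```

View pics/s13.png

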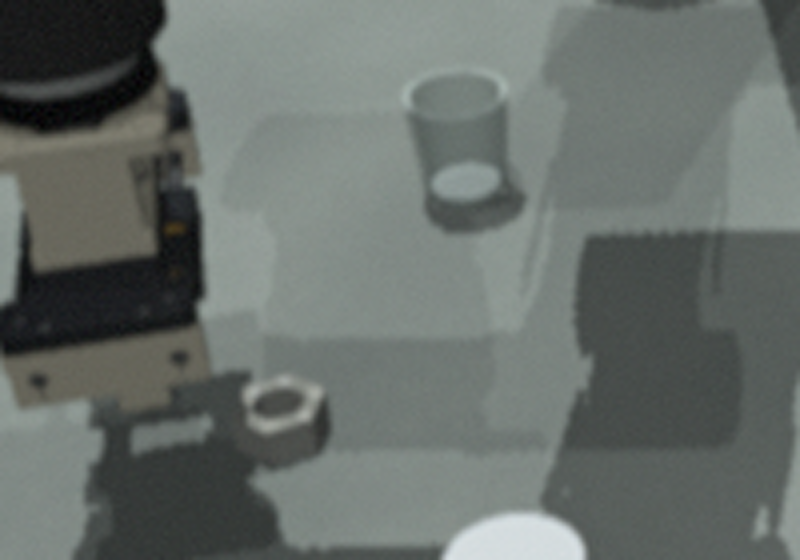

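play_rows(series=[0.012,0,-0.002,0,0.01,0,0,0,0.006,0,0,0,0.004,0,0,0,0,0,0,0])

```text
time_s: 21.62
tcp_pos: [0.5636, -0.3151, -0.0202]
eef_rot: [-29.1, 90.0, 153.6]
contact_force: [-0.1, 0.3, -0.5]
gripper_width: 0.0007
```

```bash
python3 g.py .5635 -.3174 -.023 92.75
```

```text
t 21.6167 tcp [ 0.5636 -0.3151 -0.0202] head 92.7 toolx [-0.  0. -1.] F [-0.1  0.3 -0.5] w 0.0007 j [-11.9  29.6 -16.8  -0.  -43.6  14.6]
shift tool [0.0028 0.0023 0.0002]
spin -0.0008
```

Laterally aligned. I'll start pushing.

play_rows(series=[0.001,-0.005,0,0,0.001,-0.006,0,0,0.001,-0.006,0,0,0,-0.005,0,0,0,-0.005,0,0])

```text
time_s: 22.03
tcp_pos: [0.5626, -0.2876, -0.0225]
eef_rot: [160.1, 90.0, -17.2]
contact_force: [0.3, -0.8, -0.7]
gripper_width: 0.0004
```

play_rows(series=[0,-0.005,0,0,0,-0.005,0,0,0,-0.006,0,0,0,-0.007,0,0,0,-0.007,0,0])

```text
time_s: 22.45
tcp_pos: [0.5611, -0.2579, -0.0227]
eef_rot: [146.7, 90.0, -30.6]
contact_force: [0.1, -2.1, 1.6]
gripper_width: 0.0006
```

play_rows(series=[0,-0.007,0,0,0,-0.007,0,0,0,-0.007,0,0,0,-0.007,0,0,0,-0.007,0,0])

```text
time_s: 22.87
tcp_pos: [0.5594, -0.2227, -0.0227]
eef_rot: [150.0, 90.0, -27.3]
contact_force: [0.3, -2.9, 2.6]
gripper_width: 0.0004
```

play_rows(series=[0,-0.007,0,0,0,-0.007,0,0,0,-0.006,0,0,0,-0.004,0,0,0,-0.002,0,0])

```text
time_s: 23.28
tcp_pos: [0.5581, -0.1967, -0.0229]
eef_rot: [-37.2, 90.0, 145.5]
contact_force: [-0.5, -2.5, 1.9]
gripper_width: 0.0006
```

```bash
python3 g.py .5407 .1575 -.023 92.75
python3 - <<'E'
from plant import capture
import cv2,numpy as np
s=capture("scene")
a=cv2.resize(s["img"][130:270,180:380],None,fx=4,fy=4,interpolation=cv2.INTER_CUBIC)
cv2.imwrite("pics/s14.png",a)
E
```

```text
t 23.2833 tcp [ 0.5581 -0.1967 -0.0229] head 92.72 toolx [-0.  0. -1.] F [-0.5 -2.5  1.9] w 0.0006 j [ -0.5  25.9 -24.3  -0.  -39.8   3.2]
shift tool [ 2.000e-04 -3.546e-01  5.000e-04]
spin -0.0005
```

View pics/s14.png

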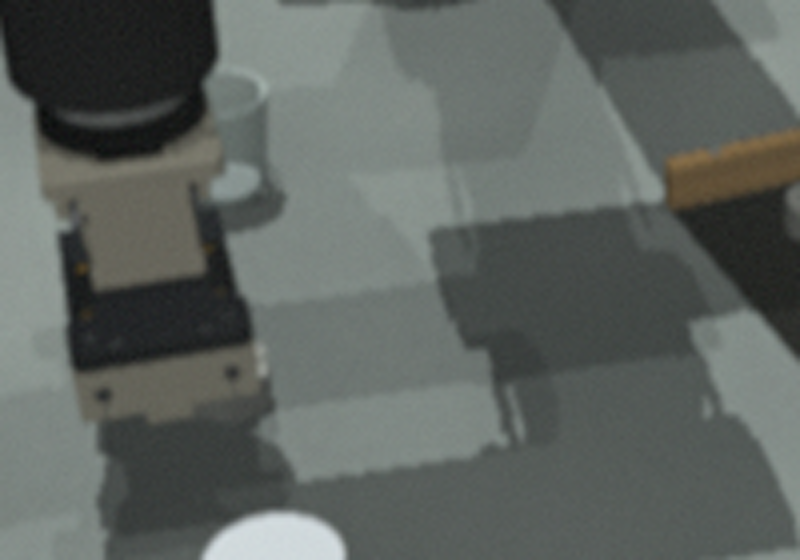

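The nut is ahead of the fingers, with its edge at (265,370). There's a small upward force, possibly light bench contact, so I'll raise 1 mm and continue.

play_rows(series=[-0.001,-0.005,0,0,0,-0.006,0,0,0,-0.007,0,0,0,-0.007,0,0,0,-0.007,0,0])

```text
time_s: 23.75
tcp_pos: [0.5564, -0.1646, -0.022]
eef_rot: [-14.5, 90.0, 168.2]
contact_force: [0.3, -2.1, -0.0]
gripper_width: 0.0004
```

play_rows(series=[0,-0.007,0,0,0,-0.007,0,0,0,-0.007,0,0,0,-0.007,0,0,0,-0.007,0,0])

```text
time_s: 24.17
tcp_pos: [0.5549, -0.1297, -0.0219]
eef_rot: [-7.6, 90.0, 175.1]
contact_force: [0.7, -1.9, -1.0]
gripper_width: 0.0005
```

play_rows(series=[0,-0.007,0,0,0,-0.007,0,0,0,-0.007,0,0,0,-0.007,0,0,0,-0.007,0,0])

```text
time_s: 24.58
tcp_pos: [0.5533, -0.0948, -0.0218]
eef_rot: [-74.6, 90.0, 108.1]
contact_force: [0.1, -1.1, -0.9]
gripper_width: 0.0005
```

play_rows(series=[0,-0.007,0,0,0,-0.007,0,0,0,-0.006,0,0,0,-0.004,0,0,0,-0.002,0,0])

```text
time_s: 25.0
tcp_pos: [0.5521, -0.0689, -0.0218]
eef_rot: [176.7, 90.0, -0.6]
contact_force: [-0.3, -1.0, 0.1]
gripper_width: 0.0001
```

```bash
python3 g.py .5407 .1575 -.023 92.75
python3 - <<'E'
from plant import capture
import cv2,numpy as np
s=capture("scene")
a=cv2.resize(s["img"][130:270,250:450],None,fx=4,fy=4,interpolation=cv2.INTER_CUBIC)
cv2.imwrite("pics/s15.png",a)
E
```

```text
t 25.0 tcp [ 0.5521 -0.0689 -0.0218] head 92.72 toolx [ 0. -0. -1.] F [-0.3 -1.   0.1] w 0.0001 j [ 13.1  23.4 -28.9   0.  -37.7 -10.3]
shift tool [ 0.0012 -0.2267  0.0007]
spin -0.0005
```

View pics/s15.png

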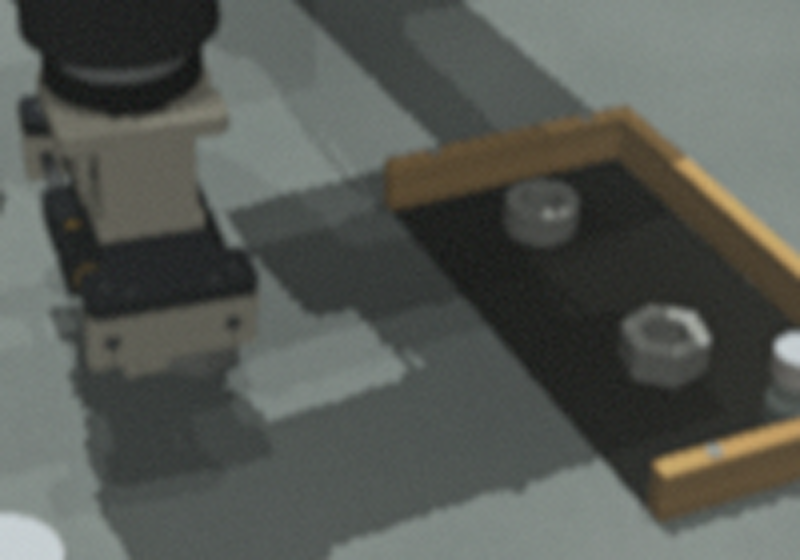

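play_rows(series=[0,-0.005,0,0,0,-0.006,0,0,0,-0.007,0,0,0,-0.007,0,0,0,-0.007,0,0])

```text
time_s: 25.47
tcp_pos: [0.5506, -0.0369, -0.0218]
eef_rot: [135.9, 90.0, -41.4]
contact_force: [-0.8, -0.9, -0.1]
gripper_width: 0.0005
```

play_rows(series=[0,-0.007,0,0,0,-0.007,0,0,0,-0.007,0,0,0,-0.007,0,0,0,-0.007,0,0])

```text
time_s: 25.88
tcp_pos: [0.5489, -0.0018, -0.0218]
eef_rot: [55.5, 90.0, -121.8]
contact_force: [-0.5, -1.8, 1.1]
gripper_width: 0.0005
```

play_rows(series=[0,-0.007,0,0,0,-0.007,0,0,0,-0.007,0,0,0,-0.007,0,0,0,-0.007,0,0])

```text
time_s: 26.3
tcp_pos: [0.5473, 0.033, -0.0218]
eef_rot: [131.4, 90.0, -45.9]
contact_force: [0.2, -1.7, 2.0]
gripper_width: 0.0002
```

play_rows(series=[0,-0.007,0,0,0,-0.006,0,0,0,-0.006,0,0,0,-0.004,0,0,0,-0.002,0,0])

```text
time_s: 26.72
tcp_pos: [0.5461, 0.058, -0.0219]
eef_rot: [-5.3, 90.0, 177.4]
contact_force: [0.3, -2.2, 0.9]
gripper_width: 0.0006
```

```bash
python3 g.py .5407 .1575 -.023 92.75
python3 - <<'E'
from plant import capture
import cv2,numpy as np
s=capture("scene")
a=cv2.resize(s["img"][130:270,300:500],None,fx=4,fy=4,interpolation=cv2.INTER_CUBIC)
cv2.imwrite("pics/s16.png",a)
E
```

```text
t 26.7167 tcp [ 0.5461  0.058  -0.0219] head 92.72 toolx [-0.  0. -1.] F [ 0.3 -2.2  0.9] w 0.0006 j [ 26.5  22.8 -29.8  -0.  -37.3 -23.8]
shift tool [ 0.0011 -0.0997  0.0007]
spin -0.0006
```

View pics/s16.png

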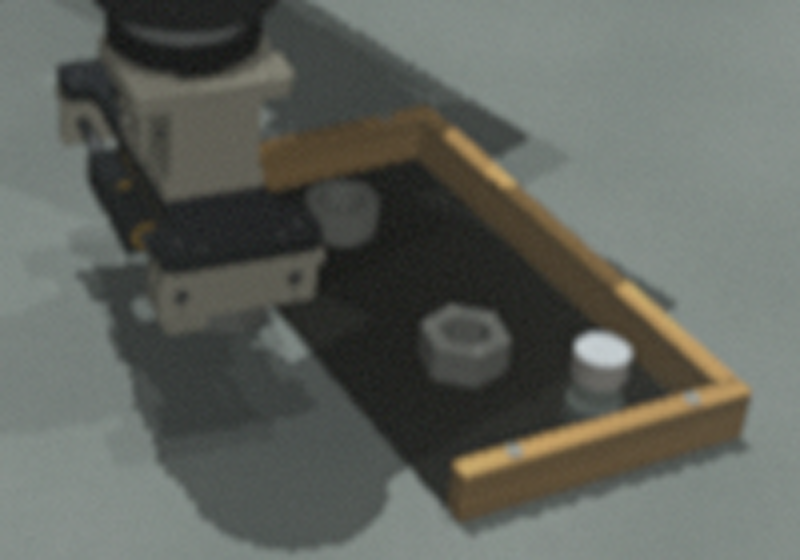

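play_rows(series=[0,-0.005,0,0,0,-0.006,0,0,0,-0.007,0,0,0,-0.007,0,0,0,-0.007,0,0])

```text
time_s: 27.18
tcp_pos: [0.5446, 0.0901, -0.0219]
eef_rot: [-62.1, 90.0, 120.6]
contact_force: [0.9, -1.3, 0.1]
gripper_width: 0.0005
```

play_rows(series=[0,-0.007,0,0,0,-0.007,0,0,0,-0.007,0,0,0,-0.007,0,0,0,-0.007,0,0])

```text
time_s: 27.6
tcp_pos: [0.5429, 0.1251, -0.0219]
eef_rot: [2.3, 90.0, -175.0]
contact_force: [-0.0, -1.5, -0.5]
gripper_width: 0.0004
```

play_rows(series=[0,-0.007,0,0,0,-0.007,0,0,0,-0.006,0,0,0,-0.005,0,0,0,-0.003,0,0])

```text
time_s: 28.02
tcp_pos: [0.5417, 0.153, -0.0218]
eef_rot: [-148.2, 90.0, 34.5]
contact_force: [-0.3, -0.3, -1.4]
gripper_width: 0.0007
```

play_rows(series=[0,0,0,0,0,0.01,0,0,0,0.02,0,0,0,0.03,0,0,0,0.03,0,0])

```text
time_s: 28.43
tcp_pos: [0.5459, 0.0613, -0.0218]
eef_rot: [-148.6, 90.0, 34.2]
contact_force: [1.3, -0.1, 0.1]
gripper_width: 0.0003
```

play_rows(series=[-0.02,0.03,0,0,-0.025,0.033,0,0,-0.025,0.033,0,0,-0.025,0.033,0,0,-0.025,0.033,0,0])

```text
time_s: 28.85
tcp_pos: [0.5528, -0.1018, 0.0996]
eef_rot: [-149.0, 90.0, 33.7]
contact_force: [1.2, 0.2, 0.1]
gripper_width: 0.0003
```

play_rows(series=[-0.01,0.038,0,0,-0.01,0.038,0,0,-0.01,0.038,0,0,0,0.038,0,0,0,0.03,0,0])

```text
time_s: 29.27
tcp_pos: [0.5617, -0.2847, 0.1292]
eef_rot: [163.4, 89.9, -14.0]
contact_force: [0.3, 1.3, 0.2]
gripper_width: 0.0004
```

play_rows(series=[0,0.03,0,0,0,0.02,0,0,0,0,0,0,0,0,0,0,0,0,0,0])

```text
time_s: 29.68
tcp_pos: [0.5637, -0.3314, 0.1279]
eef_rot: [-43.9, 90.0, 138.8]
contact_force: [-0.3, 0.4, 0.8]
gripper_width: 0.0002
```

```bash
python3 g.py
python3 - <<'E'
from plant import capture
import cv2,numpy as np
s=capture("scene");cv2.imwrite("pics/s17.png",s["img"])
a=cv2.resize(s["img"][130:270,300:500],None,fx=4,fy=4,interpolation=cv2.INTER_CUBIC)
cv2.imwrite("pics/s17c.png",a)
t=capture("top");cv2.imwrite("pics/t17.png",cv2.resize(t["img"][90:330,180:420],None,fx=2.5,fy=2.5,interpolation=cv2.INTER_CUBIC))
E
```

```text
t 29.6833 tcp [ 0.5637 -0.3314  0.1279] head 92.64 toolx [-0.  0. -1.] F [-0.3  0.4  0.8] w 0.0002 j [-13.4  21.4  -7.5  -0.  -61.1  16. ]
```

View pics/s17c.png

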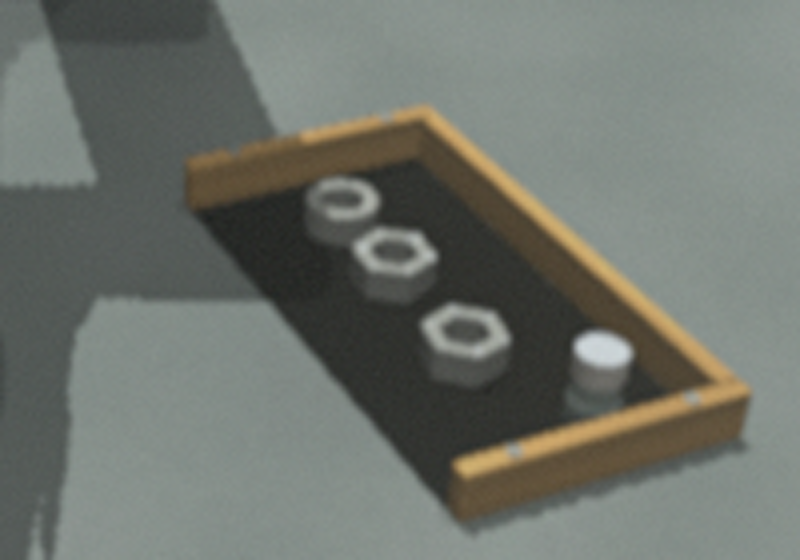

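View pics/t17.png

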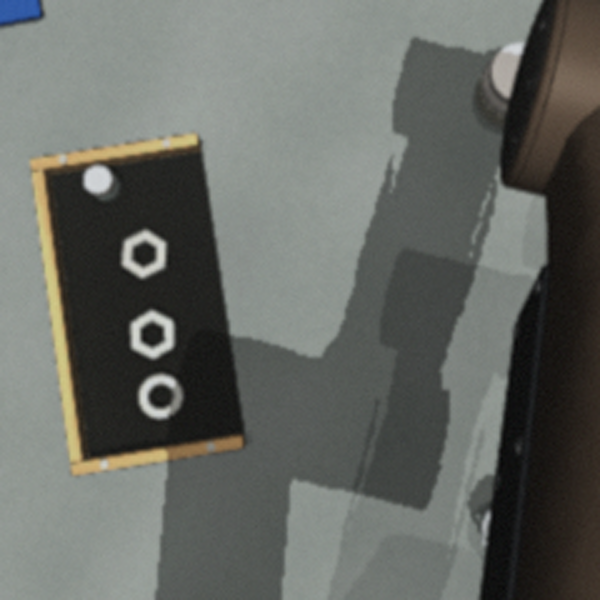

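View pics/s17.png

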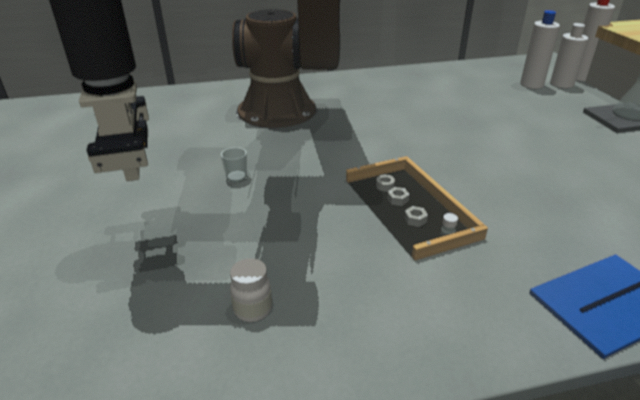

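All three pieces are well inside the bay: in the top crop, nut A is at (145,254), nut B at (153,334) and the collar at (160,396). The vial, jar and beaker are where they started, and the arm is clear. I'm handing the job in.

```bash
python3 -c "
from plant import close_job
print(close_job())"
```

```text
the job is handed in; nothing more can be done
None
```

I pushed nut A, then the collar, then nut B into the bay with the shut fingers, at about 85 mm/s, slowing before each stop. I then backed off and lifted clear, and handed the job in at about 30 s.

- **Result:** the last top and scene pictures show all three pieces flat and fully inside the bay, well back from the mouth. None touches another, a rail or the vial. The vial, jar and beaker look to be in their starting positions. The force readings I saw stayed around 3 N or less.
- **Height mismatch:** the real fingertips sit about 30 mm above the reported TCP height. Because of this, my first pass at nut A went over it without touching. I confirmed the offset from the pictures and pushed at a reported height of about -20 mm. A small upward force during part of the nut B push (up to 2.6 N) may have been light bench contact, so I raised the tool 1 mm.

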